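# Turn the leaf of the packing job board

## Robot

A 6-joint arm with a two-finger parallel gripper is mounted at the origin on the work surface. World frame = base frame: x ahead of the robot, y to its left, z up, the work surface at z = 0. Lengths are in m, angles in rad, forces in N, time in s.
With the tool pointing down it reaches from about 0.275 to 0.725 m from the base axis. Payload 15.9 kg.
Tool frame: the origin (TCP) lies on the centre line of the jaws, within the pads' length; the fingertips stand 19 mm ahead of it and the grasp point (between the pads) is the TCP; z points along the fingers, x is the direction in which the jaws open and shut, and the axes are right-handed (so a half turn about z gives the same grasp; the last joint's range is limited). The gripper opens to 85 mm and grips with 20 to 120 N. Pads are 22 mm wide; open, the fingers measure 114 mm over their backs; the gripper's body (76 mm by 85 mm) begins 54 mm behind the grasp point. The pads swing forward as they close: fully open they stand 13 mm farther back than shut.
Start: joints at [-1.285, 0.213, -0.034, 1.323, 0, 1.571], TCP at [0.141, -0.48, 0.25] pointing down, gripper open.
Joint ranges: [-2.98, 2.98], [-0.74, 1.72], [-1.14, 1.35], [-2.1, 2.04], [-1.57, 1.44], [-3.14, 3.14]. Speed limits (rad/s): [1.89, 1.89, 2.39, 2.57, 3.14, 3.14].

## Interface

Orientations are given as a unit quaternion [w, x, y, z].
In Python, from workcell import r, viewer, order gives the robot as it stands.
- The arm moves only by the tool apply_moves, never from a script. Its argument "targets" is a list of rows, each a list of 7 numbers: the shift along the tool's x, y, z in units of 50 mm (1.0 is 50 mm), then the turn, a rotation vector about the tool's x, y, z in units of 5 degrees (1.0 is 5 degrees), then the opening, from 0 (shut) to 1 (fully open). In form: [[x, y, z, ax, ay, az, claw], ...]. A call has 1 to 5 rows; each row is the pose to reach, as a shift and turn from the pose commanded when the call began, along the tool's axes at that moment; what a row does not reach only later rows make up. A row lasts 1/8 s, in which the tool goes at most 62.5 mm and 10.7 degrees, less where a joint would pass 70% of its speed; a pose out of reach is approached as far as the arm can. A call with a gripper value outside its range is refused whole. The fingers move at their own pace and stop on an object; the grip force is fixed at half the most. Time passes only in rows, so rows that repeat a pose let the fingers close. It gives the time, the measured TCP pose, the force and the opening at its end, in the units of the state.
- r.state(): the state, without advancing time (a new reading comes with each control period).
- viewer.read_camera(name): name is "scene" or "top" or "wrist"; returns a dict with "img" (384x512x3 uint8, blue, green, red), "depth" (384x512 float32, m along the optical axis (not along the pixel's ray), 0 where there is no reading), "mtx" (3x3 intrinsics, pixels), "k1" (the pictures are not rectified: a ray, as slopes to the right and down, at radius r is drawn at 1 + k1 r^2 times it, then the intrinsics apply), "world_to_cam" (4x4, takes a point from world to camera coordinates); the wrist camera has in their place "hand_eye" (4x4, takes a point from camera to tool coordinates, whose origin is the TCP and whose axes are the tool frame's). Camera axes: x right, y up, looking along -z (the intrinsics and any distortion apply to the point x, -y, -z); pixel columns grow to the right and rows downward; lengths in m; the calibration is good to about 2 mm. A picture is of the moment at which its call begins: read the wrist's pose just before it.
- order.finish_job(): hands the job in, once; it reports no verdict.
The state is a dict: "clock": time; "joint_positions": joint angles; "joint_velocities": joint speeds; "joint_torque": joint torques, N m; "ee_pos": TCP position; "tool_rot": TCP orientation; "contact_force": force on the tool from outside, world axes, zero at the start; "wrist_torque": the same for the moment, N m; "finger_gap": finger opening in m.
Only numpy, scipy, OpenCV 4.12 (cv2) and the standard library are available. Lean on these libraries where they do the work, as an engineer would, in place of code of your own. Each camera call takes 0.05 s, during which the arm holds its last target.

## Task

Bring up the next packing card: first push the roll of tape off the job board's bare right-hand page until it stands flat on the bench, wholly clear of the board, without picking it up or tipping it over. Then, with a fingertip, turn the half-open leaf over the spine until it lies fully flat on that right-hand page. Leave the other things on the bench where they are.

Things in the scene. Friction and masses are not known exactly. Their poses are not given: they have to be found in the camera images.
- board: Job board: plywood lying fixed on the bench, 250 (its x) x 360 (its y) x 5 thick. Origin: centre of its underside. x axis along the spine, away from the robot at zero yaw; y axis to the left-hand page; z up. The spine, a dark steel strip along its middle, is 14 wide, top 19 above the bench. The leaf's hinge line runs along x over the middle, 12 above the bench.
- leaf (a joint): Hinged leaf, a rigid grey panel with paper cards on both faces: 220 along the spine, 165 from hinge line to free edge, 5 thick (edge strip 7), 0.2 kg. In rad: 0 = flat on the left-hand (+y) page, pi/2 = upright, pi = flat on the right-hand (-y) page (its stop). Starts partly raised over the left page. Stiff hinge: it stays where it is left and turns with 2 to 4 N at the free edge.
- leaf_edge (a point): Middle of the leaf's free edge (aluminium strip), at half its thickness. Its y axis points from the hinge out along the leaf, its x axis along the spine. With the leaf flat it is 12 above the bench.
- tape_center (a point): Centre, half-way up, of the roll of brown packing tape: a rigid ring lying flat, 100 outside and 76 inside diameter, open right through, 48 high, about 0.2 kg, axis z up. It starts on the right-hand page, centre 29 above the bench; standing on the bench its centre is 24 up.
- carton_a: Small closed cardboard carton, 60 x 110 x 50 high, beyond the board. Origin: centre of its underside. To be left alone.
- carton_b: Small closed cardboard carton, 60 x 80 x 60 high, beyond the board. Origin: centre of its underside. To be left alone.
- pen_cup: Empty steel cup, 68 across, 80 high, beyond the board. Origin: centre of its underside. To be left alone.
- label_roll: White roll of labels on end, 64 across, 45 high, to the right of the board. Origin: centre of its underside. To be left alone.
- stapler: Grey stapler, 36 (its x) x 130 (its y) x 40 high, left of the board. Origin: centre of its underside. To be left alone.
- slide_knife: Closed grey slide knife lying flat, 18 (its x) x 132 (its y) x 19 high, left of the board. Origin: centre of its underside. To be left alone.
Not all that is in view belongs to the job. What is shaped like the part that bears tape_center but red is not meant.

How it is judged:
By the outcome, as a careful person would: the job done as asked, in the order asked, and still so for the second after the job is handed in, with the robot touching nothing.
It also fails if it takes over 64 s, if anything falls off the work surface, if the arm or the gripper's body presses on something with over 40 N, if the wrist force passes 120 N, or if a joint passes its speed limit or range.

## Working session

There is one attempt and no reset: what is moved stays moved. The work goes in short steps, Python scripts to look and compute and a tool call to move; the robot and the scene stay as the last step left them, time stands still between calls to the robot, and variables do not carry over. Pictures are saved under pics/ and viewed, and the job is handed in when it is done.

Besides the shell and the picture viewer there is one more tool, called after "Emit:" as name([rows], argument=value, ...), one row to a line, values as JSON. apply_moves: Moves the arm, as the interface text tells. Its arguments: {"type":"object","properties":{"targets":{"type":"array"}},"required":["targets"]}

```bash
ls; mkdir -p pics
cat > h.py <<'E'
import numpy as np, cv2
from workcell import r, viewer, order
def und(c,u,v):
    K=c["mtx"]; x=(u-K[0,2])/K[0,0]; y=(v-K[1,2])/K[1,1]
    a,b=x,y
    for _ in range(20):
        k=1+c["k1"]*(a*a+b*b); a,b=x/k,y/k
    return a,b
def pt(c,u,v,z=None,T=None):
    "world pt by depth (z None) or plane z; T cam->world"
    a,b=und(c,u,v)
    if T is None: T=np.linalg.inv(c["world_to_cam"])
    if z is None:
        d=float(c["depth"][int(round(v)),int(round(u))]); 
        return (T@np.array([a*d,-b*d,-d,1]))[:3]
    o=T[:3,3]; dr=T[:3,:3]@np.array([a,-b,-1]); return o+dr*(z-o[2])/dr[2]
def cloud(c,T=None):
    d=c["depth"]; h,w=d.shape; U,V=np.meshgrid(np.arange(w),np.arange(h))
    K=c["mtx"]; x=(U-K[0,2])/K[0,0]; y=(V-K[1,2])/K[1,1]; a,b=x,y
    for _ in range(20):
        k=1+c["k1"]*(a*a+b*b); a,b=x/k,y/k
    if T is None: T=np.linalg.inv(c["world_to_cam"])
    P=np.stack([a*d,-b*d,-d,np.ones_like(d)],-1)@T.T
    P[d==0]=np.nan
    return P[...,:3]
E
python3 - <<'E'
from h import *
s=r.state(); print({k:np.round(v,3) for k,v in s.items()})
for n in ("top","scene"):
    c=viewer.read_camera(n); cv2.imwrite(f"pics/{n}0.png",cv2.resize(c["img"],None,fx=1.5,fy=1.5,interpolation=cv2.INTER_CUBIC))
    np.savez(f"{n}0.npz",**c)
E
```

```text
pics
{'clock': np.float64(0.0), 'joint_positions': array([-1.285,  0.213, -0.035,  1.324,  0.   ,  1.571]), 'joint_velocities': array([ 0.   , -0.   ,  0.002, -0.001,  0.001, -0.002]), 'joint_torque': array([ 1.0000e-03, -6.8616e+01,  4.8711e+01,  1.8000e-02,  0.0000e+00,
       -0.0000e+00]), 'ee_pos': array([ 0.141, -0.479,  0.25 ]), 'tool_rot': array([-0.   ,  0.801, -0.599, -0.   ]), 'contact_force': array([ 0.343, -0.163, -0.44 ]), 'wrist_torque': array([ 0.004, -0.018, -0.043]), 'finger_gap': np.float64(0.085)}
```

View pics/top0.png

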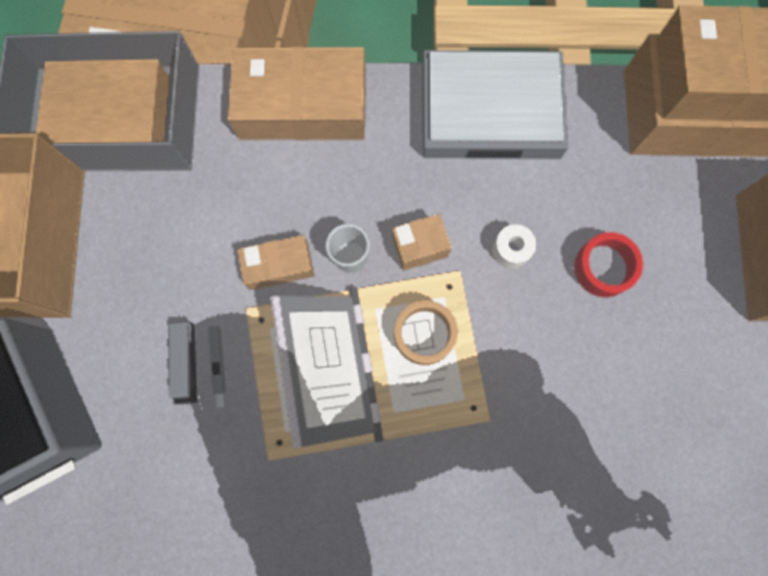

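View pics/scene0.png

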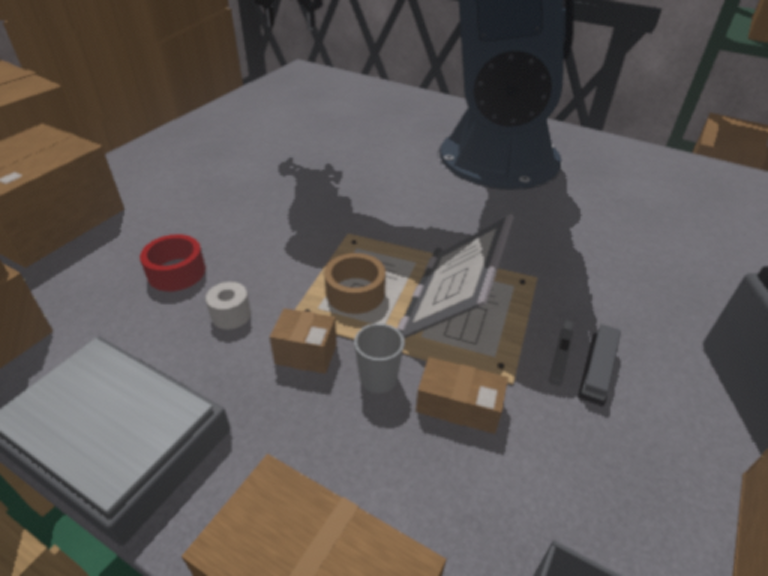

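The top view shows the board with corners near (247,309), (460,271), (489,420) and (269,459). The brown tape is at (426,332), the leaf's free edge is around x=280, and the red decoy is at (609,264). Next I'll measure these.

Run:
```python
from h import *
c=dict(np.load("top0.npz")); np.set_printoptions(precision=4,suppress=True)
P=lambda u,v,z=None: pt(c,(u+.5)/1.5-.5,(v+.5)/1.5-.5,z)
co=[P(*p,.005) for p in [(247,309),(460,271),(489,420),(269,459)]]
for q in co: print("corner",q)
for i in range(4): print(np.linalg.norm(co[i]-co[(i+1)%4]))
m=np.mean(co,0); xa=co[0]+co[1]-co[2]-co[3]; print("board",m, np.degrees(np.arctan2(xa[1],xa[0])))
C=cloud(c)
# tape: brown ring top z~.053
def reg(u0,u1,v0,v1,lo,hi):
    Q=C[int(v0/1.5):int(v1/1.5),int(u0/1.5):int(u1/1.5)].reshape(-1,3); return Q[(Q[:,2]>lo)&(Q[:,2]<hi)]
Q=reg(385,465,290,372,.048,.06); print("tape",(Q.min(0)+Q.max(0))/2,Q.max(0)-Q.min(0),len(Q))
A=np.c_[2*Q[:,:2],np.ones(len(Q))]; s=np.linalg.lstsq(A,(Q[:,:2]**2).sum(1),rcond=None)[0]; print("fit",s[:2])
for n,b,h in [("label",(490,540,218,270),.045),("red",(570,645,228,300),.04),("cartonb",(385,455,210,270),.06),("cup",(322,372,220,272),.08),("cartona",(232,316,232,288),.05),("stapler",(162,198,312,408),.04),("knife",(203,228,322,410),.019)]:
    Q=reg(*b,h-.008,h+.012); print(n,len(Q),Q.min(0),Q.max(0))
# leaf
Q=reg(265,375,285,450,.025,.3); print("leaf",len(Q),Q.min(0),Q.max(0))
e=np.array(xa); e[2]=0; e/=np.linalg.norm(e); n=np.array([-e[1],e[0],0])
y=(Q-m)@n; x=(Q-m)@e
ok=(y>.01)&(abs(x)<.11); print(np.degrees(np.arctan2(Q[ok,2]-.012,y[ok])).round(1)[::60]); 
rr=np.hypot(y,Q[:,2]-.012); print("rmax",np.percentile(rr,[90,99,100]), Q[rr>.155].mean(0), "x range",x[rr>.155].min(),x[rr>.155].max(),x.min(),x.max())
```

```text
corner [0.6253 0.2583 0.005 ]
corner [ 0.6906 -0.0929  0.005 ]
corner [ 0.4479 -0.1357  0.005 ]
corner [0.3846 0.2134 0.005 ]
0.35718442269201633
0.24644905161411637
0.35485476577896413
0.24480241503467745
board [0.5371 0.0608 0.005 ] 10.27734907564503
tape [ 0.5849 -0.0327  0.0524] [0.0969 0.0958 0.0088] 588
fit [ 0.5848 -0.0323]
label 454 [ 0.6968 -0.21    0.0372] [ 0.7607 -0.1471  0.05  ]
red 702 [ 0.6484 -0.3815  0.0321] [ 0.7468 -0.2811  0.0516]
cartonb 841 [ 0.6929 -0.0724  0.0528] [0.7722 0.0205 0.0658]
cup 171 [0.6827 0.0576 0.072 ] [0.7494 0.1233 0.0824]
cartona 1140 [0.659  0.1514 0.0421] [0.739  0.2665 0.0549]
stapler 578 [0.4786 0.3387 0.032 ] [0.5979 0.3755 0.0452]
knife 266 [0.4824 0.2891 0.011 ] [0.5964 0.318  0.0212]
leaf 5083 [0.4093 0.0542 0.0251] [0.6419 0.1976 0.1341]
[46.2 46.  46.1 44.9 45.4 44.5 41.6 45.8 45.7 46.1 46.4 46.6 46.  48.3
 45.4 46.1 45.7 46.  47.4 47.8 45.5 46.1 46.9 47.6 46.  45.8 45.  45.9
 45.2 45.3 47.  45.1 48.6 45.5 45.3 45.1 47.  45.7 45.3 44.5 43.8 45.7
 45.8 46.4 45.7 46.4 45.  43.6 45.5 45.7 45.4 45.2 47.8 45.5 50.  45.3
 45.3 45.4 45.1 45.7 47.4 44.6 46.1 46.2 45.6 45.7 47.3 47.9 45.7 44.8
 46.  46.1 46.1 45.1 45.3 41.8 46.3 44.7 45.9 45.8 46.7 44.4 45.  45.6
 45.5]
rmax [0.1569 0.166  0.1681] [0.5152 0.1726 0.1272] x range -0.10975570214840345 0.110305450210946 -0.10980947147468204 0.11170817796239414
```

```bash
cat >> h.py <<'E'
from scipy.spatial.transform import Rotation as R
B0=np.array([.5371,.0608,0]); YAW=np.radians(10.28)
BX=np.array([np.cos(YAW),np.sin(YAW),0]); BY=np.array([-np.sin(YAW),np.cos(YAW),0])
def w(bx,by,z): return B0+bx*BX+by*BY+np.array([0,0,z])
def b(p): d=np.asarray(p)-B0; return np.array([d@BX,d@BY,d[2]])
def go(tgt,yaw=None,s=None):
    "units from the current pose; yaw = world yaw of tool x, tool down"
    s=s or r.state(); q=s["tool_rot"]; Rt=R.from_quat([q[1],q[2],q[3],q[0]])
    d=Rt.inv().apply(np.asarray(tgt)-s["ee_pos"])/.05
    rv=np.zeros(3)
    if yaw is not None:
        Rg=R.from_euler("z",yaw)*R.from_euler("x",np.pi); rv=np.degrees((Rt.inv()*Rg).as_rotvec())/5
    print("units",d.round(2),rv.round(2)); return d,rv
E
python3 - <<'E'
from h import *
go([.36,-.25,.2],np.radians(-31)); go([.585,-.0325,.2],YAW); print(b([.5848,-.0325,0]))
E
```

```text
units [-3.17 -5.5   1.  ] [-0.    0.01 -8.52]
units [ -6.07 -11.04   1.  ] [-1.000e-02  1.000e-02 -1.678e+01]
[ 0.03028409 -0.10031477  0.        ]
```

Emit:
apply_moves([
  [-0.6,-1.1,0.1,0,0,-1.7,0],
  [-1.2,-2.2,0.2,0,0,-3.4,0],
  [-1.8,-3.3,0.4,0,0,-5.1,0],
  [-2.5,-4.4,0.6,0,0,-6.8,0],
  [-3.1,-5.5,0.8,0,0,-8.5,0],
])

```text
clock: 0.72
ee_pos: [0.3578, -0.2559, 0.2109]
tool_rot: [0.0, 0.964, -0.266, 0.0]
contact_force: [1.1, -1.7, 0.6]
finger_gap: 0.0001
```

Run:
```python
from h import *
s=r.state(); print(s["clock"],s["ee_pos"],s["joint_positions"].round(2),s["finger_gap"]); go([.585,-.0325,.2],YAW)
```

```text
0.725 [ 0.35777434 -0.25592277  0.21094488] [-0.62  0.1  -0.27  1.2  -0.    1.49] 0.00014420542564048185
units [ 1.61 -6.17  0.22] [ 0.   -0.   -8.23]
```

Emit:
apply_moves([
  [0.3,-1.2,0.0,0,0,-1.6,0],
  [0.6,-2.4,0.1,0,0,-3.3,0],
  [1.0,-3.7,0.1,0,0,-5.0,0],
  [1.3,-5.0,0.2,0,0,-6.6,0],
  [1.6,-6.2,0.2,0,0,-8.2,0],
])

```text
clock: 1.35
ee_pos: [0.5801, -0.0384, 0.2008]
tool_rot: [0.0, 0.996, 0.088, -0.0]
contact_force: [0.8, -0.6, 0.8]
finger_gap: 0.0001
```

Run:
```python
from h import *
s=r.state(); print(s["clock"],s["ee_pos"],b(s["ee_pos"]),s["joint_positions"].round(2)); go([.585,-.0325,.19],YAW)
q=s["tool_rot"]; T=np.eye(4); T[:3,:3]=R.from_quat([q[1],q[2],q[3],q[0]]).as_matrix(); T[:3,3]=s["ee_pos"]
c=viewer.read_camera("wrist"); cv2.imwrite("pics/w1.png",c["img"]); 
C=cloud(c,T@c["hand_eye"]); m=(C[...,2]>.047)&(C[...,2]<.058)&(np.linalg.norm(C[...,:2]-[.585,-.0325],axis=-1)<.065)
Q=C[m]; print(len(Q),Q.min(0),Q.max(0))
A=np.c_[2*Q[:,:2],np.ones(len(Q))]; f=np.linalg.lstsq(A,(Q[:,:2]**2).sum(1),rcond=None)[0]; print("fit",f[:2])
```

```text
1.35 [ 0.5800838  -0.03836689  0.20082514] [ 0.0245966  -0.10524584  0.20082514] [-0.07  0.39  0.09  1.27 -0.    1.33]
units [ 0.12 -0.1   0.22] [-0.    0.01 -0.03]
3365 [ 0.53547332 -0.08072195  0.04700042] [0.63474551 0.01860872 0.05473139]
fit [ 0.58491883 -0.03046069]
```

View pics/w1.png

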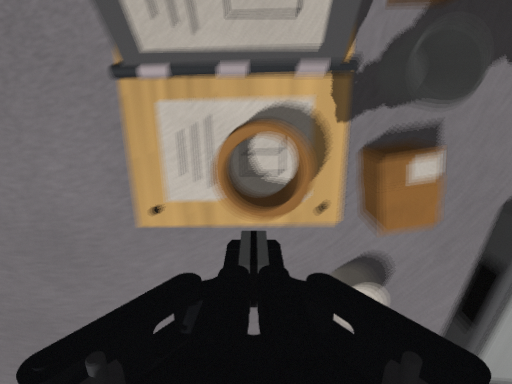

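The wrist view shows the tape at about (265,165), and the ring fit agrees with the top view to 2 mm. I'll lower the shut fingers into the open ring and push its right-hand wall outward.

Run:
```python
from h import *
go([.585,-.0315,.037],YAW)
```

```text
units [ 0.03 -0.03  3.26] [-0.02 -0.01  0.1 ]
```

Emit:
apply_moves([
  [0,0,0.8,0,0,0,0],
  [0,0,1.6,0,0,0,0],
  [0,0,2.4,0,0,0,0],
  [0,0,3.0,0,0,0,0],
  [0,0,3.2,0,0,0,0],
])

```text
clock: 2.02
ee_pos: [0.5777, -0.0401, 0.0395]
tool_rot: [-0.0, 0.996, 0.086, -0.002]
contact_force: [-0.7, 0.0, -0.9]
finger_gap: 0.0002
```

Run:
```python
from h import *
s=r.state(); print(s["ee_pos"],b(s["ee_pos"]),s["contact_force"]); go(w(0.0,-.222,.038),YAW)
```

```text
[ 0.5777465  -0.04011204  0.0394917 ] [ 0.02198538 -0.10654586  0.0394917 ] [-0.66579741  0.0493471  -0.88668229]
units [-0.42  2.31  0.03] [-0.01  0.04 -0.08]
```

Emit:
apply_moves([
  [0.0,0.2,0.03,0,0,0,0],
  [0.0,0.4,0.03,0,0,0,0],
  [0.0,0.6,0.03,0,0,0,0],
  [-0.05,0.8,0.03,0,0,0,0],
  [-0.1,1.0,0.03,0,0,0,0],
])

```text
clock: 2.65
ee_pos: [0.5828, -0.0911, 0.0401]
tool_rot: [-0.0, 0.996, 0.086, 0.0]
contact_force: [0.2, 1.4, 0.3]
finger_gap: -0.0001
```

```bash
cat > look.py <<'E'
from h import *
import sys
s=r.state(); print(s["clock"],"board",b(s["ee_pos"]).round(4),s["contact_force"].round(1)); 
c=viewer.read_camera("top"); cv2.imwrite(f"pics/{sys.argv[1]}.png",cv2.resize(c["img"][150:320,80:400],None,fx=2.4,fy=2.4,interpolation=cv2.INTER_CUBIC))
E
python3 look.py t1
```

```text
2.65 board [ 0.0179 -0.1576  0.0401] [0.2 1.4 0.3]
```

View pics/t1.png

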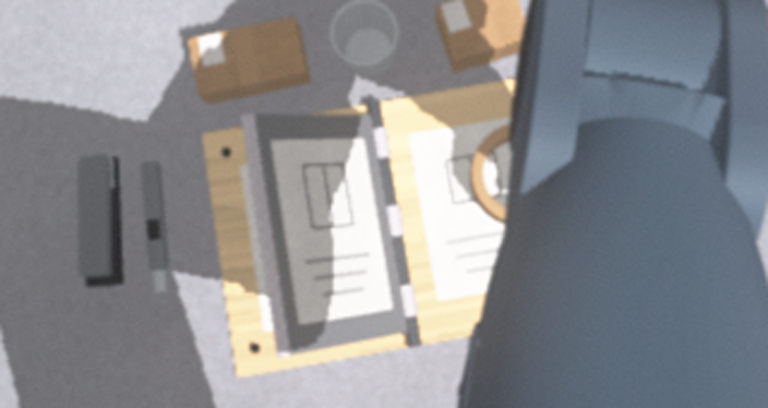

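The arm hides most of the tape, but its left rim at (475,170) has shifted right. The push force is 1.4 N, so I'll carry on.

Emit:
apply_moves([
  [-0.05,0.2,0.03,0,0,0,0],
  [-0.1,0.4,0.05,0,0,0,0],
  [-0.1,0.6,0.05,0,0,0,0],
  [-0.15,0.8,0.05,0,0,0,0],
  [-0.2,1.0,0.05,0,0,0,0],
])

```text
clock: 3.32
ee_pos: [0.5814, -0.142, 0.0373]
tool_rot: [0.0, 0.996, 0.086, -0.0]
contact_force: [-0.1, 0.5, -0.8]
finger_gap: -0.0
```

Emit:
apply_moves([
  [0,0.2,0,0,0,0,0],
  [0,0.4,0,0,0,0,0],
  [0,0.6,0,0,0,0,0],
  [0,0.8,0,0,0,0,0],
  [0,1.0,0,0,0,0,0],
])

```text
clock: 3.95
ee_pos: [0.5902, -0.1911, 0.0373]
tool_rot: [-0.0, 0.996, 0.086, -0.0]
contact_force: [-0.1, 1.9, -0.1]
finger_gap: -0.0002
```

```bash
python3 look.py t2
python3 - <<'E'
from h import *
c=viewer.read_camera("scene"); cv2.imwrite("pics/s2.png",cv2.resize(c["img"][100:300,80:400],None,fx=2.4,fy=2.4,interpolation=cv2.INTER_CUBIC))
E
```

```text
3.95 board [ 0.0073 -0.2574  0.0373] [-0.1  1.9 -0.1]
```

View pics/s2.png

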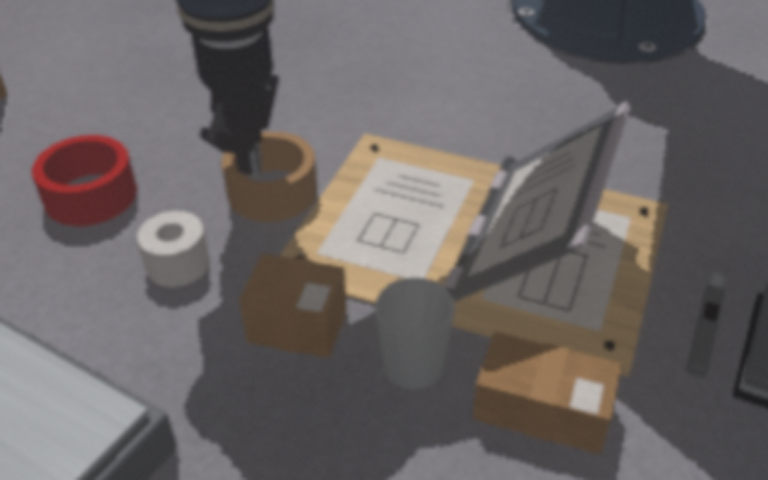

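The scene view shows the tape at (270,175), upright, with the finger inside it and just about at the board edge. I'll push another 25 mm, back off from the wall and lift.

Emit:
apply_moves([
  [0,0.2,0,0,0,0,0],
  [0,0.4,0,0,0,0,0],
  [0,0.55,0,0,0,0,0],
  [0,0.55,0,0,0,0,0],
  [0,0.2,0,0,0,0,0],
])

```text
clock: 4.68
ee_pos: [0.5917, -0.2006, 0.0372]
tool_rot: [0.0, 0.996, 0.085, 0.0]
contact_force: [0.3, -0.2, 0.1]
finger_gap: 0.0001
```

Emit:
apply_moves([
  [0,-0.1,0,0,0,0,0],
  [0,-0.1,-0.5,0,0,0,0],
  [0,-0.1,-1.5,0,0,0,0],
  [0,-0.1,-2.5,0,0,0,0],
  [0,-0.1,-3.5,0,0,0,0],
])

```text
clock: 5.3
ee_pos: [0.5907, -0.1947, 0.2142]
tool_rot: [0.0, 0.996, 0.086, 0.0]
contact_force: [0.4, -0.2, -0.7]
finger_gap: 0.0001
```

```bash
python3 look.py t3
python3 - <<'E'
from h import *
c=viewer.read_camera("scene"); cv2.imwrite("pics/s3.png",cv2.resize(c["img"][100:300,80:400],None,fx=2.4,fy=2.4,interpolation=cv2.INTER_CUBIC))
C=cloud(c); Z=C[...,2]; D=np.stack([(C-B0)@BX,(C-B0)@BY],-1)
m=(Z>.042)&(Z<.056)&(abs(D[...,0])<.09)&(D[...,1]<-.17)&(D[...,1]>-.34); Q=C[m]; print(len(Q),[b(q).round(3) for q in (Q.min(0),Q.max(0))])
f=np.linalg.lstsq(np.c_[2*Q[:,:2],np.ones(len(Q))],(Q[:,:2]**2).sum(1),rcond=None)[0]; print("tape board",b([f[0],f[1],0]), "r",np.sqrt(f[2]+f[0]**2+f[1]**2),"top z",np.percentile(Q[:,2],[10,50,90]))
go(w(0,.19,.25),YAW)
E
```

```text
5.3 board [ 0.0071 -0.261   0.2142] [ 0.4 -0.2 -0.7]
411 [array([-0.044, -0.297,  0.042]), array([ 0.069, -0.218,  0.052])]
tape board [ 0.01320699 -0.25732936  0.        ] r 0.04404033830213018 top z [0.04377706 0.04806963 0.04957038]
units [-0.24 -9.04 -0.67] [ 0.04 -0.08 -0.07]
```

View pics/s3.png

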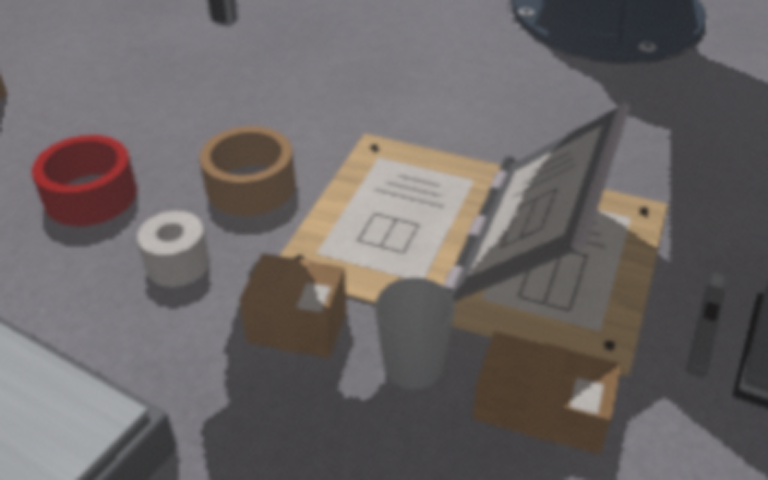

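The tape now stands flat on the bench. Its top is at z=0.048 and its centre at board y=-0.257, so it clears the board by about 27 mm. Next I'll cross over the leaf to its left side.

Emit:
apply_moves([
  [0,-1.2,-0.5,0,0,0,0],
  [0,-2.4,-0.7,0,0,0,0],
  [-0.1,-3.6,-0.7,0,0,0,0],
  [-0.2,-4.8,-0.7,0,0,0,0],
  [-0.2,-6.0,-0.7,0,0,0,0],
])

```text
clock: 6.02
ee_pos: [0.5285, 0.1005, 0.2473]
tool_rot: [0.0, 0.996, 0.086, 0.0]
contact_force: [0.5, 0.1, 0.0]
finger_gap: 0.0003
```

Emit:
apply_moves([
  [0,-1.2,0,0,0,0,0],
  [0,-2.4,0,0,0,0,0],
  [0,-3.0,0,0,0,0,0],
  [0,-3.0,0,0,0,0,0],
  [0,-3.0,0,0,0,0,0],
])

```text
clock: 6.65
ee_pos: [0.5037, 0.2459, 0.2471]
tool_rot: [0.0, 0.996, 0.086, -0.0]
contact_force: [-0.2, -0.7, 0.8]
finger_gap: -0.0002
```

Run:
```python
from h import *
s=r.state(); print(s["clock"],b(s["ee_pos"]),s["joint_positions"].round(2)); go(w(0,.185,.13),YAW)
```

```text
6.65 [1.97053378e-04 1.88041600e-01 2.47147535e-01] [ 0.45  0.34  0.13  1.36 -0.    1.85]
units [-0.    0.06  2.34] [ 0.    0.   -0.08]
```

Emit:
apply_moves([
  [0,0,0.8,0,0,0,0],
  [0,0.0,1.6,0,0,0,0],
  [0,0.1,2.4,0,0,0,0],
  [0,0.3,2.5,0,0,0,0],
  [0,0.6,2.5,0,0,0,0],
])

```text
clock: 7.28
ee_pos: [0.5097, 0.2155, 0.1234]
tool_rot: [-0.0, 0.996, 0.086, 0.0]
contact_force: [-1.1, -0.5, 0.6]
finger_gap: 0.0002
```

Run:
```python
from h import *
s=r.state(); print(s["clock"],b(s["ee_pos"]),s["contact_force"]); p=b(s["ee_pos"])
for y,z in [(.131,.123),(.097,.149),(.057,.165),(.014,.171),(-.023,.167),(-.057,.153),(-.086,.132)]: print(y,z,((p[1]-y)/.05).round(2),((p[2]-z)/.05).round(2))
```

```text
7.275 [0.00060421 0.15711627 0.12341553] [-1.05340548 -0.54681152  0.57080594]
0.131 0.123 0.52 0.01
0.097 0.149 1.2 -0.51
0.057 0.165 2.0 -0.83
0.014 0.171 2.86 -0.95
-0.023 0.167 3.6 -0.87
-0.057 0.153 4.28 -0.59
-0.086 0.132 4.86 -0.17
```

Emit:
apply_moves([
  [0,0.25,0,0,0,0,0],
  [0,0.5,0,0,0,0,0],
  [0,0.7,-0.15,0,0,0,0],
  [0,0.95,-0.33,0,0,0,0],
  [0,1.2,-0.5,0,0,0,0],
])

```text
clock: 7.9
ee_pos: [0.52, 0.1575, 0.1488]
tool_rot: [-0.001, 0.996, 0.086, 0.001]
contact_force: [1.7, 5.1, 1.4]
finger_gap: -0.0002
```

```bash
cat > s.py <<'E'
from h import *
import sys
s=r.state(); p=b(s["ee_pos"]); print(s["clock"],p.round(4),s["contact_force"].round(1))
c=viewer.read_camera("scene"); cv2.imwrite(f"pics/{sys.argv[1]}.png",cv2.resize(c["img"][100:300,80:400],None,fx=2.4,fy=2.4,interpolation=cv2.INTER_CUBIC))
for y,z in [(.057,.165),(.014,.171),(-.023,.167),(-.057,.153),(-.086,.132),(-.109,.103),(-.124,.0695),(-.129,.0335)]: print(y,z,((p[1]-y)/.05).round(2),((p[2]-z)/.05).round(2))
E
python3 s.py s4
```

```text
7.9 [0.0004 0.0981 0.1488] [1.7 5.1 1.4]
0.057 0.165 0.82 -0.32
0.014 0.171 1.68 -0.44
-0.023 0.167 2.42 -0.36
-0.057 0.153 3.1 -0.08
-0.086 0.132 3.68 0.34
-0.109 0.103 4.14 0.92
-0.124 0.0695 4.44 1.59
-0.129 0.0335 4.54 2.31
```

View pics/s4.png

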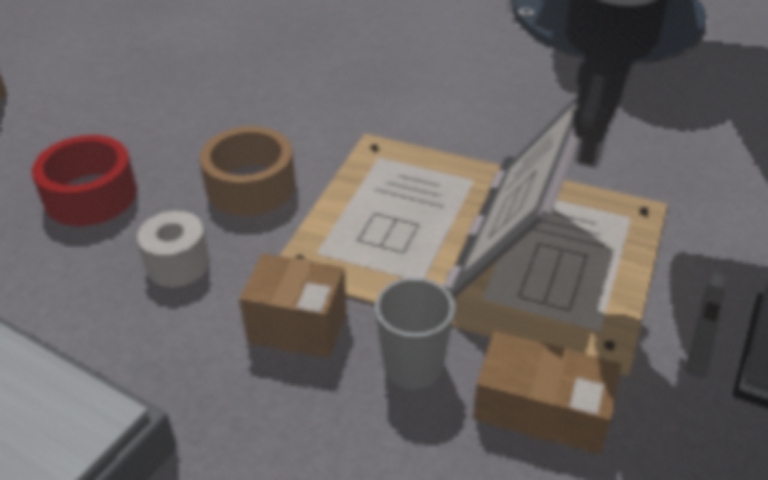

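The fingertip at (590,155) sits against the back of the leaf's edge and the leaf has risen. The force is 5 N, as expected, so I'll continue along the arc.

Emit:
apply_moves([
  [0,0.25,-0.12,0,0,0,0],
  [0,0.5,-0.22,0,0,0,0],
  [0,0.8,-0.32,0,0,0,0],
  [0,1.1,-0.38,0,0,0,0],
  [0,1.4,-0.42,0,0,0,0],
])

```text
clock: 8.57
ee_pos: [0.5315, 0.0874, 0.1684]
tool_rot: [0.0, 0.996, 0.086, -0.0]
contact_force: [0.9, 2.1, 0.3]
finger_gap: -0.0001
```

```bash
python3 s.py s5
```

```text
8.575 [-0.0008  0.0271  0.1684] [0.9 2.1 0.3]
0.057 0.165 -0.6 0.07
0.014 0.171 0.26 -0.05
-0.023 0.167 1.0 0.03
-0.057 0.153 1.68 0.31
-0.086 0.132 2.26 0.73
-0.109 0.103 2.72 1.31
-0.124 0.0695 3.02 1.98
-0.129 0.0335 3.12 2.7
```

View pics/s5.png

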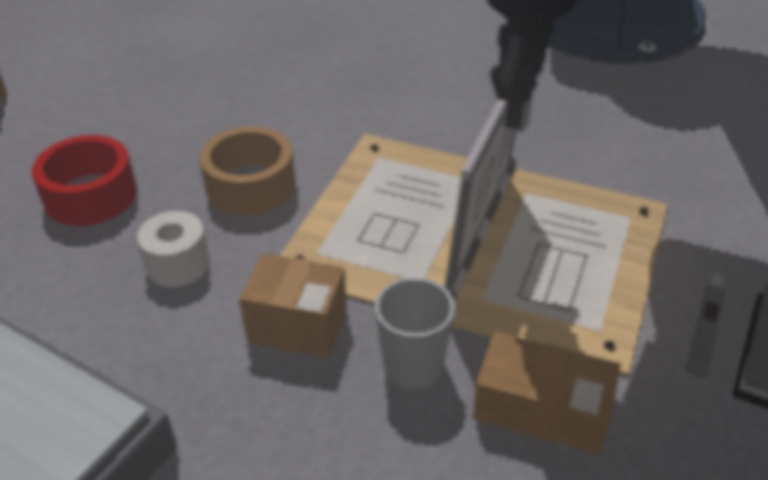

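The leaf is almost upright, with its free edge at (490,115) and the finger just behind it. I'll carry it past vertical.

Emit:
apply_moves([
  [0,0.25,-0.05,0,0,0,0],
  [0,0.6,-0.02,0,0,0,0],
  [0,1.0,0.03,0,0,0,0],
  [0,1.3,0.14,0,0,0,0],
  [0,1.65,0.3,0,0,0,0],
])

```text
clock: 9.25
ee_pos: [0.5458, 0.0061, 0.1529]
tool_rot: [0.0, 0.996, 0.086, 0.0]
contact_force: [0.8, 0.9, 0.1]
finger_gap: 0.0002
```

```bash
python3 s.py s6
```

```text
9.25 [-0.0012 -0.0554  0.1529] [0.8 0.9 0.1]
0.057 0.165 -2.25 -0.24
0.014 0.171 -1.39 -0.36
-0.023 0.167 -0.65 -0.28
-0.057 0.153 0.03 -0.0
-0.086 0.132 0.61 0.42
-0.109 0.103 1.07 1.0
-0.124 0.0695 1.37 1.67
-0.129 0.0335 1.47 2.39
```

View pics/s6.png

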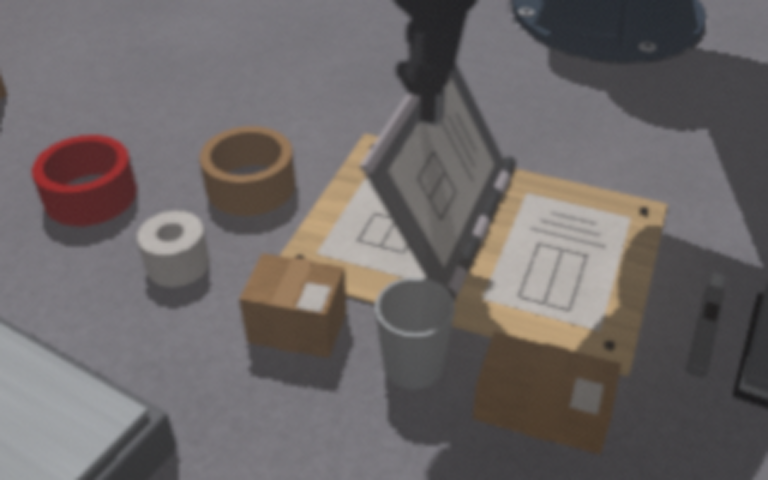

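The leaf is past vertical at about 120°, with the fingertip on its upper face at (430,115).

Emit:
apply_moves([
  [0,0.3,0.2,0,0,0,0],
  [0,0.6,0.42,0,0,0,0],
  [0,0.85,0.7,0,0,0,0],
  [0,1.07,1.0,0,0,0,0],
  [0,1.22,1.3,0,0,0,0],
])

```text
clock: 9.93
ee_pos: [0.5559, -0.0536, 0.0871]
tool_rot: [0.0, 0.996, 0.086, -0.0]
contact_force: [0.0, 0.1, 0.9]
finger_gap: -0.0
```

```bash
python3 s.py s7
```

```text
9.925 [-0.0019 -0.1159  0.0871] [0.  0.1 0.9]
0.057 0.165 -3.46 -1.56
0.014 0.171 -2.6 -1.68
-0.023 0.167 -1.86 -1.6
-0.057 0.153 -1.18 -1.32
-0.086 0.132 -0.6 -0.9
-0.109 0.103 -0.14 -0.32
-0.124 0.0695 0.16 0.35
-0.129 0.0335 0.26 1.07
```

View pics/s7.png

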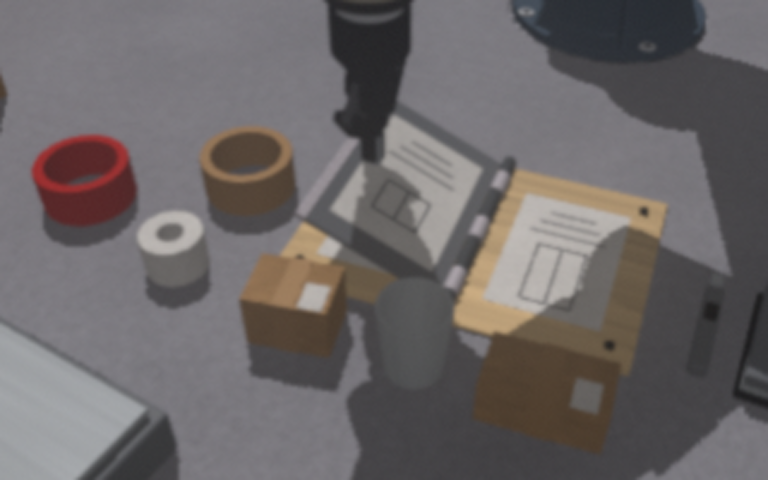

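The fingertip is at (370,155) on the leaf, which is at about 155° and still following. Now the last part of the press down.

Emit:
apply_moves([
  [0,0.1,0.2,0,0,0,0],
  [0,0.16,0.4,0,0,0,0],
  [0,0.2,0.6,0,0,0,0],
  [0,0.24,0.8,0,0,0,0],
  [0,0.26,1.0,0,0,0,0],
])

```text
clock: 10.6
ee_pos: [0.5582, -0.0656, 0.0377]
tool_rot: [-0.0, 0.996, 0.086, 0.0]
contact_force: [-0.9, 0.7, 0.3]
finger_gap: 0.0004
```

```bash
python3 s.py s8 | head -1
```

```text
10.6 [-0.0018 -0.1282  0.0377] [-0.9  0.7  0.3]
```

Emit:
apply_moves([
  [0,0,0.05,0,0,0,0],
  [0,0,0.1,0,0,0,0],
])

```text
clock: 10.9
ee_pos: [0.5583, -0.0656, 0.0334]
tool_rot: [0.0, 0.996, 0.086, 0.0]
contact_force: [-1.1, 0.2, 9.8]
finger_gap: 0.0001
```

Emit:
apply_moves([
  [0,0,0.04,0,0,0,0],
  [0,0,0.04,0,0,0,0],
])

```text
clock: 11.15
ee_pos: [0.5585, -0.0656, 0.0332]
tool_rot: [0.0, 0.996, 0.086, 0.001]
contact_force: [-10.6, 1.9, 30.6]
finger_gap: -0.0002
```

It is hard against the stop: z stays at 0.0332, as predicted, while the force rises to 30 N. Lifting off and checking.

Emit:
apply_moves([
  [0,0,-0.2,0,0,0,0],
  [0,0,-1.0,0,0,0,0],
  [0,0,-2.0,0,0,0,0],
  [0,0,-3.0,0,0,0,0],
  [0,0,-4.0,0,0,0,0],
])

```text
clock: 11.78
ee_pos: [0.558, -0.0656, 0.2334]
tool_rot: [0.0, 0.996, 0.086, 0.0]
contact_force: [2.0, 0.2, -0.6]
finger_gap: -0.0001
```

Emit:
apply_moves([
  [-0.5,1.0,0,0,0,0,0],
  [-1.5,2.2,0,0,0,0,0],
  [-2.5,3.4,0,0,0,0,0],
  [-3.5,4.6,0,0,0,0,0],
  [-4.0,5.8,0,0,0,0,0],
])

```text
clock: 12.4
ee_pos: [0.426, -0.3419, 0.2321]
tool_rot: [0.0, 0.996, 0.086, 0.0]
contact_force: [1.2, -0.5, 0.1]
finger_gap: 0.0
```

```bash
python3 s.py s9 | head -1; python3 look.py t9
python3 - <<'E'
from h import *
for n in ("top","scene"):
    c=viewer.read_camera(n); C=cloud(c); X=(C-B0)@BX; Y=(C-B0)@BY; Z=C[...,2]
    for lo,hi in ((-.04,-.01),(-.08,-.04),(-.12,-.08),(-.15,-.12),(-.164,-.157)):
        m=(abs(X)<.1)&(Y>lo)&(Y<hi); print(n,lo,np.nanmedian(Z[m]).round(4),m.sum())
    m=(Z>.042)&(Z<.056)&(abs(X)<.09)&(Y<-.17)&(Y>-.34); Q=C[m]
    print("tape",len(Q),Q[:,2].mean(),(X[m].min()+X[m].max())/2,(Y[m].min()+Y[m].max())/2,Y[m].max())
E
```

```text
12.4 [-0.1812 -0.3764  0.2321] [ 1.2 -0.5  0.1]
12.45 board [-0.1847 -0.3819  0.2316] [-7.9 -4.8 -1.3]
top -0.04 0.0138 1033
top -0.08 0.014 1371
top -0.12 0.014 1372
top -0.15 0.0138 1023
top -0.164 0.0143 225
tape 607 0.04692897392112702 0.0103283145227113 -0.25991656241346783 -0.20989515883953433
scene -0.04 0.0153 605
scene -0.08 0.0156 834
scene -0.12 0.0157 812
scene -0.15 0.0154 584
scene -0.164 0.0159 107
tape 417 0.04743989846055962 0.011533097303341532 -0.2588036315917483 -0.2091921076341213
```

View pics/s9.png

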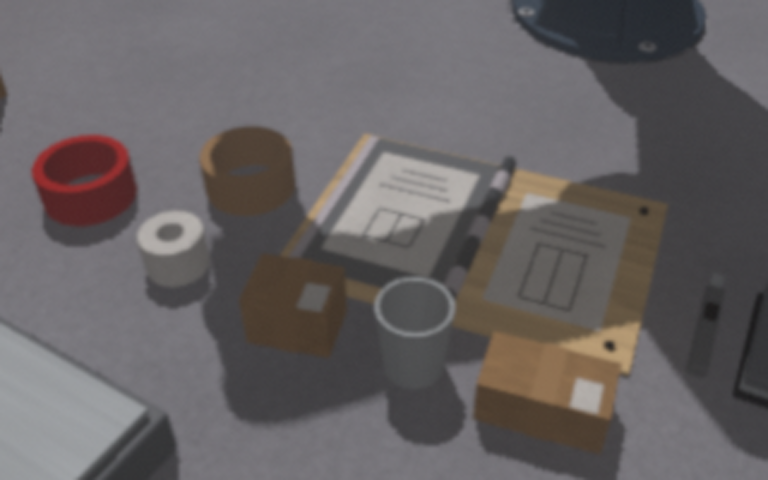

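View pics/t9.png

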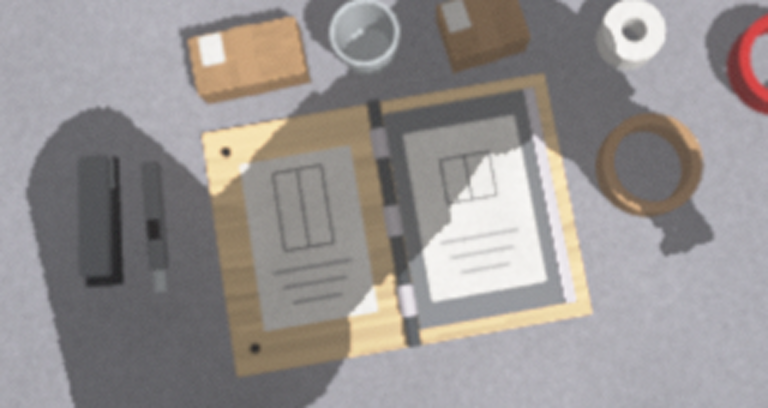

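Both views show the leaf lying flat on the right page, at uniform height from hinge to edge. The tape at (650,165) in the top view is clear of the board, and the arm is away from everything.

Run:
```python
from h import *
s=r.state(); print(s["clock"],s["joint_velocities"].round(3),s["contact_force"].round(1))
order.finish_job()
```

```text
12.6 [ 0.046 -0.009 -0.012  0.     0.004  0.009] [0.8 0.1 0.6]
the job is handed in; nothing more can be done
```

The tape is off the board and standing flat on the bench. The leaf is turned over and lies flat on the right-hand page. I handed the job in at 12.6 s.

- **Tape:** I lowered the shut fingertips inside the ring and pushed its right-hand wall outward. The last check put its centre at board y about -0.26 m, with its top level at about 0.047 m. That leaves about 29 mm clear of the board edge.
- **Leaf:** I swept it over the spine with the fingertip and pressed it down to its stop. The fingertip stopped moving while the press force rose to about 31 N. After release, the height from hinge to free edge was even: about 14 mm in the top view and 15.5 mm in the scene view. That difference is within the 2 mm calibration.
- **Other things:** In the last pictures they appear where they started. I judged this by eye, not by re-measuring.
- **Hand-in:** The arm was clear of everything and almost at rest. One force reading of about 9 N, taken just after the retreat, came while the arm was braking in free air and had dropped to about 1 N by hand-in.

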